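# Seat the blank and hold the index plunger of a drill jig

### The arm

A 6-joint arm with a two-finger parallel gripper is mounted at the origin on the work surface. World frame = base frame: x ahead of the robot, y to its left, z up, the work surface at z = 0. Lengths are in m, angles in rad, forces in N, time in s.
With the tool pointing down it reaches from about 0.325 to 0.85 m from the base axis. Payload 15.5 kg.
Tool frame: the origin (TCP) lies on the centre line of the jaws, within the pads' length; the fingertips stand 14 mm ahead of it and the grasp point (between the pads) lies 5 mm behind it (robot.finger_overhang is the distance from the TCP to the fingertips, in m); z points along the fingers, y is the line along which they close (so a half turn about z gives the same grasp; the last joint's range is limited). The gripper opens to 91 mm and grips with 3 to 60 N. Pads are 32 mm wide; open, the fingers measure 118 mm over their backs; the gripper's body (76 mm by 178 mm) begins 60 mm behind the grasp point.
Start: joints at [-1.365, 0.494, 1.345, -0, 1.302, -0.096], TCP at [0.186, -0.597, 0.228] pointing down, gripper open.
Joint ranges: [-2.91, 2.91], [-0.82, 2.16], [0.22, 2.67], [-1.22, 4.37], [0.12, 2.79], [-3.08, 3.08]. Speed limits (rad/s): [1.89, 1.89, 2.57, 3.01, 3.01, 3.01].

### API

Orientations are given as a rotation vector (axis times angle).
In Python, from station import sensors, snapshot, job, models, robot gives the robot as it stands.
- The arm moves only by the tool move_arm, never from a script. Its argument "series" is a list of rows, each an object with "translation": the shift along the tool's x, y, z each as a share of 250 mm, from -1 to 1, a list of three; "dr": the turn, a rotation vector about the tool's x, y, z each as a share of 90 degrees, from -1 to 1, a list of three. A call has 1 to 10 rows; each row is the pose to reach, as a shift and turn from the pose commanded when the call began, along the tool's axes at that moment; what a row does not reach only later rows make up. A row lasts 1/10 s, in which the tool goes at most 50 mm and 8.59 degrees, less where a joint would pass 70% of its speed; a pose out of reach is approached as far as the arm can. A call with a number of a shift or a turn outside -1 to 1 is refused whole. A call with a gripper value outside its range is refused whole. "gripper" is the closure, from -1 (fully open) to 1 (shut), set as the call begins (left out, the last holds). The fingers move at their own pace and stop on an object; the grip force is fixed at half the most. Time passes only in rows, so rows that repeat a pose let the fingers close. It gives the time, the measured TCP pose, the force, the opening and the grip force at its end, in the units of the state.
- sensors.read_state(): the state, without advancing time (a new reading comes with each control period).
- snapshot(name): name is "side" or "top"; returns a dict with "color" (400x640x3 uint8, red, green, blue), "depth" (400x640 float32, m along the optical axis (not along the pixel's ray), 0 where there is no reading), "mtx" (3x3 intrinsics, pixels), "k1" (the pictures are not rectified: a ray, as slopes to the right and down, at radius r is drawn at 1 + k1 r^2 times it, then the intrinsics apply), "eye" and "attitude" of the camera in the world. Camera axes: x right, y down, z forward; pixel columns grow to the right and rows downward; lengths in m; the calibration is good to about 2 mm. A picture is of the moment at which its call begins.
- job.hand_in(): hands the job in; it is judged then, once.
Trained networks look in the newest picture that a camera, given by its name, has taken for a name from the list of things; names that differ only in an ending like _2 or _b are one class to them, and where a whole thing is asked for, a point or a joint stands for the part that bears it (a point fixed in the world has none). Each returns a list of dicts, best first, with "conf" (0 to 1); they miss things now and then, are a little off and sometimes report something else, mostly with a low value. They report only what shows in the picture. A call takes as long as a camera call. They do not tell look-alikes from the thing itself.
- models.find_in(target, camera): "point" ([x, y, z] in m, in world coordinates, good to about 4 mm: the middle of the surface that is visible of it).
- models.trace(target, camera): "pixels" (400x640 bool, what is visible of it).
The state is a dict: "time": time; "joint_pos": joint angles; "qvel": joint speeds; "joint_efforts": joint torques, N m; "position": TCP position; "tool_rot": TCP orientation; "contact_force": force on the tool from outside, world axes, zero at the start; "ft_torque": the same for the moment, N m; "grip_width": finger opening in m; "grasp_force": force on a finger pad.
Only numpy, scipy, OpenCV 4.12 (cv2) and the standard library are available. Lean on these libraries where they do the work, as an engineer would, in place of code of your own. Each camera call takes 0.05 s, during which the arm holds its last target. There are 200 camera calls.

### The job

Get the indexing drill jig ready to be turned: press the raised edge of the flat aluminium blank down until it snaps under the two sprung clips and lies level in its nest, then pull the red knob of the index plunger straight up as far as it goes, so that its pin stands clear of the hole in the round table. Finish while gripping the knob and holding the plunger fully back against its spring (let go of nothing), with the blank still level under the clips and the spanner, the jar and the loose casting left where they are.

Things in the scene. Friction and masses are not known exactly. Their poses are not given: they have to be found in the camera images.
- jig: the fixed indexing drill jig: green round foot 220 mm across, on it a steel table 212 mm across whose top lies 45 mm above the jig's origin (the centre of its underside, on the bench); axes: z up, the plunger bracket stands at its -y side, the clips at the +y side of the nest. Green bracket over the table's rim: x -22 to 22, y -136 to -80 mm, top at 85 mm. Two blue clip housings, tops at 69 mm, at x = -42 and +42 mm (22 mm wide), y 52 to 72 mm; nothing stands between them.
- pin_hole (a point): the mouth of the hole in the table in which the plunger's pin sits, straight below the plunger's knob, at (0, -95, 45) mm of the jig; at rest the pin reaches 12 mm into it
- nest (a point): centre of the nest's flat floor, at (0, 0, 55) mm of the jig; low rails 4 mm high locate the blank on the -y side and on both x sides with 1 to 2 mm of play
- blank_mid (a point): centre (half-way up) of the loose aluminium blank, a plate 110 x 80 x 6 mm (x, y, z of the jig), 0.1 to 0.2 kg. At the start its -y edge lies on the nest floor and its +y edge leans about 15 mm up on the sloping noses of the clips (tilt about 0.19 rad). Seated, it lies flat on the nest floor with its centre 3 mm above nest
- press_spot (a point): point on the blank's upper face, 13 mm in from the middle of its raised +y edge, between the clips: the place to press. Pressing straight down here pushes the clips aside: it takes up to about 10 N in the first 4 mm, then less, until after about 12 mm the blank meets the nest floor and the clips have snapped over its edge and hold it. Seated, this point lies 6 mm above nest
- knob (a point): centre of the plunger's red knob, an upright round knob 26 mm in diameter and 22 mm high (rounded rims); moves up with the plunger. At rest it is 116 mm above the bench, 1 mm above a fixed steel sleeve 20 mm in diameter and 19 mm high that stands on the bracket
- plunger (a joint): travel of the index plunger, straight up, m: 0 = seated in the hole, 0.020 = fully back at its stop. A spring pulls it down with about 6 N at 0 and 11 N at 0.020; it drops back when let go
- clip_a (a joint): sprung brass clip at the jig's x = -42 mm, m: 0 = shut over the nest, grows as it is pushed aside (+y of the jig, at most 0.008); it springs back by itself. Its nose is 14 mm wide and hangs over the seated blank's edge by 2 to 3 mm
- clip_b (a joint): the same at the jig's x = +42 mm
- spanner_mid (a point): bystander: steel spanner 160 mm long lying on the bench; point near its middle
- jar_mid (a point): bystander: closed amber jar with a yellow cap, 60 mm across, 80 mm high, upright; its centre
- casting_mid (a point): bystander: aluminium casting, 70 x 50 x 8 mm foot with a round boss, 38 mm high in all; its centre
Not all that is in view belongs to the job. Of the things like the part that bears blank_mid, leave any that is blue; of the rest the larger one is meant.

How it is judged:
By the outcome, as a careful person would: the job done as asked, in the order asked, and still so for the second after the job is handed in, while the arm keeps its last pose, push and grip.
It also fails if it takes over 40 s, if anything falls off the work surface, if the arm or the gripper's body presses on something with over 40 N, if the wrist force passes 120 N, or if a joint passes its speed limit or range.

## Working session

There is one attempt and no reset: what is moved stays moved. The work goes in short steps, Python scripts to look and compute and a tool call to move; the robot and the scene stay as the last step left them, time stands still between calls to the robot, and variables do not carry over. Pictures are saved under pics/ and viewed, at most 10 in all, crops included, and the job is handed in when it is done.

Besides the shell and the picture viewer there is one more tool, called after ">>>" by a JSON object that holds its "op" and its "data", one argument or row to a line. move_arm: Moves the arm, as the interface text tells. Shift numbers are shares of 250 mm and turn numbers shares of 90 degrees, none past 1 either way. Its arguments: {"type":"object","properties":{"series":{"type":"array","items":{"type":"object","properties":{"translation":{"type":"array","items":{"type":"number"}},"dr":{"type":"array","items":{"type":"number"}}}}},"gripper":{"type":"number"}},"required":["series"]}

```bash
mkdir -p pics; cat > h.py <<'E'
import numpy as np,cv2
from station import sensors,snapshot,job,models,robot
from scipy.spatial.transform import Rotation as R
def att(s):
    a=np.array(s["attitude"],float)
    return a if a.shape==(3,3) else (R.from_rotvec(a).as_matrix() if a.size==3 else R.from_quat(a).as_matrix())
def cloud(s):
    K=np.array(s["mtx"]);h,w=s["depth"].shape
    u,v=np.meshgrid(np.arange(w),np.arange(h))
    p=np.stack([u,v],-1).reshape(-1,1,2).astype(np.float64)
    n=cv2.undistortPoints(p,K,np.array([s["k1"],0,0,0,0.])).reshape(h,w,2)
    d=s["depth"][...,None]
    P=np.concatenate([n*d,d],-1)
    return P@att(s).T+np.array(s["eye"])
def proj(s,p):
    c=(np.atleast_2d(p)-np.array(s["eye"]))@att(s)
    q,_=cv2.projectPoints(c.reshape(-1,1,3),np.zeros(3),np.zeros(3),np.array(s["mtx"]),np.array([s["k1"],0,0,0,0.]))
    return q.reshape(-1,2)
def save(s,n): cv2.imwrite("pics/"+n,s["color"][...,::-1])
E
python3 - <<'E'
from h import *
for c in("top","side"):
    s=snapshot(c);save(s,c+"1.png");print(c,s["eye"],np.shape(s["attitude"]),s["attitude"],s["k1"])
    for t in("jig","blank_mid","knob","clip_a","spanner_mid","jar_mid","casting_mid"):
        for d in models.find_in(t,c)[:4]:
            print(t,round(d["conf"],2),np.round(d["point"],3),proj(s,d["point"])[0].round())
print(sensors.read_state())
E
```

```text
top [ 0.3964309 -0.0344339  1.0438745] (3,) [-2.11999874  2.10618892 -0.16815118] 0.03525406852306268
jig 0.88 [ 0.541 -0.098  0.05 ] [361. 212.]
blank_mid 0.96 [ 0.564 -0.096  0.067] [360. 201.]
blank_mid 0.68 [ 0.314 -0.153  0.01 ] [384. 310.]
knob 0.6 [ 0.503 -0.167  0.124] [395. 225.]
spanner_mid 0.9 [ 0.42  -0.375  0.007] [476. 265.]
jar_mid 0.96 [0.486 0.344 0.078] [170. 233.]
casting_mid 0.57 [ 0.671 -0.402  0.008] [482. 164.]
side [-0.09504339  0.89626266  0.75380115] (3,) [-0.77017457  2.36016969 -1.35631181] -0.057085526870388086
jig 0.72 [ 0.517 -0.054  0.046] [350. 210.]
blank_mid 0.84 [ 0.809 -0.014  0.001] [257. 197.]
blank_mid 0.71 [ 0.559 -0.084  0.069] [343. 193.]
blank_mid 0.58 [ 0.302 -0.124  0.005] [436. 238.]
spanner_mid 0.31 [ 0.515 -0.054  0.046] [351. 210.]
jar_mid 0.86 [0.47  0.372 0.053] [250. 307.]
casting_mid 0.75 [ 0.671 -0.393  0.01 ] [368. 159.]
{'time': 0.8, 'joint_pos': array([-1.36450508e+00,  4.93579464e-01,  1.34551018e+00, -3.14684627e-05,
        1.30252925e+00, -9.54853649e-02]), 'qvel': array([-1.54300763e-05,  1.37265309e-03, -9.17627095e-04, -3.81171604e-04,
       -1.85358391e-04,  1.04284123e-03]), 'joint_efforts': array([ 1.59677809e-03, -8.78616500e+01, -3.82247257e+01,  7.09384144e-02,
        4.37710388e-02, -7.26195765e-06]), 'position': array([ 0.18575954, -0.59674119,  0.22792429]), 'tool_rot': array([-3.10587148e+00, -4.72242176e-01,  4.98714021e-05]), 'contact_force': array([-0.32844398,  0.13088359, -0.16276673]), 'ft_torque': array([0.00719314, 0.00086907, 0.002022  ]), 'grasp_force': 0.0, 'grip_width': 0.09121198985270962}
```

View pics/top1.png

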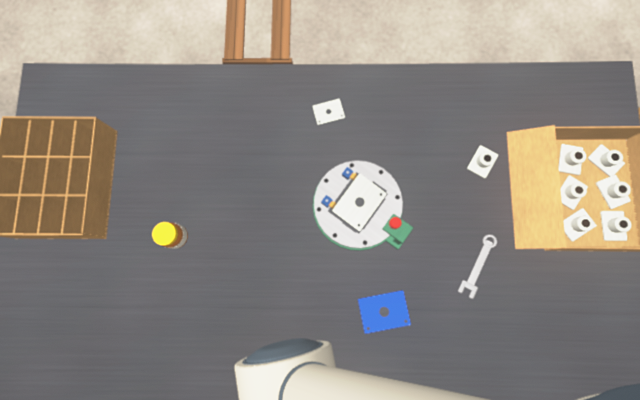

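```bash
python3 - <<'E'
from h import *
s=snapshot("top");c=s["color"]
a=c[130:290,280:460]
cv2.imwrite("pics/crop.png",cv2.resize(a,None,fx=4,fy=4,interpolation=cv2.INTER_CUBIC)[...,::-1][:600])
P=cloud(s)
m=models.trace("blank_mid","top")[0]["pixels"];m=cv2.erode(m.astype(np.uint8),np.ones((3,3)))>0
q=P[m&(s["depth"]>0)];print(len(q),q.mean(0))
A=np.c_[q[:,:2],np.ones(len(q))];co=np.linalg.lstsq(A,q[:,2],rcond=None)[0];print(co,"tilt",np.hypot(*co[:2]),"dir up",np.arctan2(co[1],co[0]))
hsv=cv2.cvtColor(c,cv2.COLOR_RGB2HSV)
red=((hsv[...,0]<8)|(hsv[...,0]>172))&(hsv[...,1]>140)&(hsv[...,2]>60)
n,l,st,ce=cv2.connectedComponentsWithStats(red.astype(np.uint8))
for i in range(1,n):
    if st[i,4]>20:
        k=P[l==i];print("red",ce[i],st[i,4],np.median(k,0))
r=cv2.minAreaRect(np.float32(q[:,:2]));print(r)
E
```

```text
452 [ 0.81143007 -0.0183509   0.00344246]
[-0.00201516  0.00202533  0.00511478] tilt 0.002857067790588564 dir up 2.353675809286
red [394.91919192 222.26262626] 99 [ 0.50878204 -0.16715261  0.12614507]
((0.8107237219810486, -0.01823752000927925), (0.04953800141811371, 0.0681474432349205), 16.62579917907715)
```

View pics/crop.png

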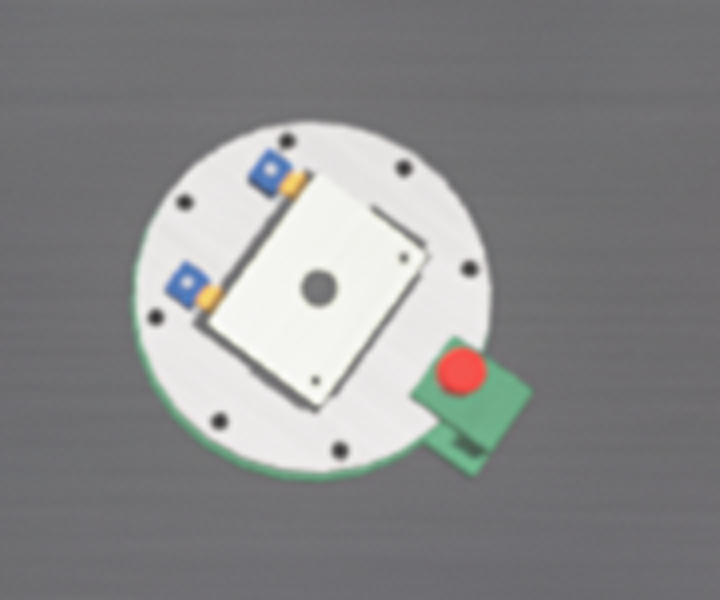

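Candidates for the blank: the plate in the jig (360,201), a smaller white plate (328,111) and a blue plate (384,312). I take the white one in the jig, since it is the larger and not blue. The crop shows it leaning on the two brass clips, with the red knob at about (395,222).

```bash
python3 - <<'E'
from h import *
s=snapshot("top");c=s["color"];P=cloud(s);hsv=cv2.cvtColor(c,cv2.COLOR_RGB2HSV)
hh=hsv[...,0]
def ray(p,z):
    n=cv2.undistortPoints(np.float64(p).reshape(1,1,2),np.array(s["mtx"]),np.array([s["k1"],0,0,0,0.])).ravel()
    d=att(s)@np.r_[n,1];e=np.array(s["eye"]);return e+d*(z-e[2])/d[2]
def blobs(mask,mn):
    n,l,st,ce=cv2.connectedComponentsWithStats(mask.astype(np.uint8));return [(ce[i],st[i],l==i) for i in range(1,n) if st[i,4]>mn]
W=[];J=[]
for ce,st,m in blobs(((hh<8)|(hh>172))&(hsv[...,1]>140),40): 
    if 380<ce[0]<410:
        k=P[m];w=ray(ce,.122);print("knob",ce,w,np.median(k,0));W.append(w[:2]);J.append((0,-.095))
bl=[b for b in blobs((hh>100)&(hh<125)&(hsv[...,1]>110)&(hsv[...,2]>130),15) if b[0][1]<230 and 300<b[0][0]<400]
for (ce,st,m) in sorted(bl,key=lambda b:b[0][0]):
    w=ray(ce,.067);print("hous",ce,st[4],w,np.median(P[m],0));W.append(w[:2])
J+=[(-.042,.062),(.042,.062)]  # order checked below
W=np.array(W);
# top surface circle
tab=(np.abs(P[...,2]-.045)<.006)&(hsv[...,1]<50)&(hsv[...,2]>140)&(np.hypot(P[...,0]-.545,P[...,1]+.1)<.15)
cn=max(cv2.findContours(tab.astype(np.uint8),0,1)[0],key=len);(e,ax,_)=cv2.fitEllipse(cv2.convexHull(cn));print("ell",e,ax,ray(e,.045))
for o in((0,1,2),(0,2,1)):
    w=W[list(o)];j=np.array(J);wc=w.mean(0);jc=j.mean(0)
    U,S,V=np.linalg.svd((j-jc).T@(w-wc));D=np.diag([1,np.linalg.det(V.T@U.T)]);M=V.T@D@U.T
    t=wc-M@jc;print(o,"yaw",np.arctan2(M[1,0],M[0,0]),"org",t,"res mm",((j@M.T+t-w)*1e3).round(1).tolist(),"press",M@[0,.027-.001]+t,"knob",M@[0,-.095]+t)
    print("proj blank corners etc",proj(s,np.r_[t,.045])[0])
for d in models.find_in("blank_mid","top")[:3]: print(d["conf"],d["point"])
ms=[d["pixels"] for d in models.trace("blank_mid","top")]
for m in ms:
    if m[195:205,340:350].any():
        q=P[m&(P[...,2]>.04)];A=np.c_[q[:,:2],np.ones(len(q))];co=np.linalg.lstsq(A,q[:,2],rcond=None)[0];print("plane",co,np.hypot(*co[:2]),np.arctan2(co[1],co[0]),q.mean(0),cv2.minAreaRect(np.float32(q[:,:2])))
E
```

```text
knob [394.97 222.29] [ 0.50868323 -0.16770075  0.122     ] [ 0.5085775  -0.16718481  0.1258588 ]
hous [325.92307692 200.64102564] 39 [ 0.56550382 -0.01539722  0.067     ] [ 0.56477748 -0.01554805  0.06779366]
hous [346.775 172.8  ] 40 [ 0.63283733 -0.06442295  0.067     ] [ 0.63180479 -0.06483321  0.06844434]
ell (358.2332458496094, 204.17462158203125) (86.60160064697266, 87.95951843261719) [ 0.56108205 -0.09237622  0.045     ]
(0, 1, 2) yaw -0.6184577329928566 org [ 0.5634036  -0.09038312] res mm [[-0.4, -0.1], [-0.4, -0.1], [0.7, 0.2]] press [ 0.57847786 -0.069199  ] knob [ 0.50832457 -0.16778661]
proj blank corners etc [357.39263147 203.21378355]
(0, 2, 1) yaw -0.61255221744672 org [ 0.56345021 -0.09041608] res mm [[0.1, -0.4], [-68.1, 48.9], [68.0, -48.4]] press [ 0.5783991  -0.06914331] knob [ 0.50882924 -0.16814349]
proj blank corners etc [357.40630577 203.19464624]
0.88 [0.8107, -0.0198, 0.0044]
0.84 [0.5653, -0.0954, 0.0666]
0.76 [0.313, -0.1542, 0.008]
plane [-0.13551961  0.14582503  0.15746177] 0.1990741195050723 2.3195816867684296 [ 0.56229651 -0.09411606  0.06753508] ((0.5176061391830444, -0.06356658786535263), (0.08565668761730194, 0.2340759038925171), 56.382259368896484)
```

>>> {"op": "move_arm", "data": {
  "series": [
    {"translation":[1,-0.73,0],"dr":[0,0,-0.41]},
    {"translation":[1,-0.73,0],"dr":[0,0,-0.41]},
    {"translation":[1,-0.73,0],"dr":[0,0,-0.41]},
    {"translation":[1,-0.73,0],"dr":[0,0,-0.41]},
    {"translation":[1,-0.73,0],"dr":[0,0,-0.41]},
    {"translation":[1,-0.73,0],"dr":[0,0,-0.41]},
    {"translation":[1,-0.73,0],"dr":[0,0,-0.41]},
    {"translation":[1,-0.73,0],"dr":[0,0,-0.41]},
    {"translation":[1,-0.73,0],"dr":[0,0,-0.41]},
    {"translation":[1,-0.73,0],"dr":[0,0,-0.41]}
  ],
  "gripper": 1
}}

```text
time: 2.05
position: [0.3696, -0.3493, 0.2279]
tool_rot: [2.798, 1.429, -0.0]
contact_force: [-0.2, -0.3, 0.2]
grip_width: 0.0144
grasp_force: 0.0
```

```bash
cat >> h.py <<'E'
M=np.array([[np.cos(.618),np.sin(.618)],[-np.sin(.618),np.cos(.618)]]);ORG=np.array([.5634,-.0904])
def jw(x,y,z): return np.r_[M@[x,y]+ORG,z]
def go(t):
    st=sensors.read_state();Rt=R.from_rotvec(st["tool_rot"]);T=Rt.as_matrix()
    yd=np.arctan2(T[1,1],T[0,1])
    want=R.from_matrix(np.c_[np.cross(np.r_[M[:,0],0],[0,0,-1]),np.r_[M[:,0],0],[0,0,-1]])
    print("t",st["time"],"pos",st["position"].round(4),"jig xy",(M.T@(st["position"][:2]-ORG)).round(4),"F",st["contact_force"].round(1),"w",st["grip_width"],"q",st["joint_pos"].round(2))
    print("shares",(T.T@(t-st["position"])/.25).round(4),"dr",((Rt.inv()*want).as_rotvec()/(np.pi/2)).round(4))
E
python3 -c "
from h import *
go(jw(0,.018,.2))"
```

```text
t 2.05 pos [ 0.3696 -0.3493  0.2279] jig xy [-0.0079 -0.3233] F [-0.2 -0.3  0.2] w 0.014350570452326034 q [-0.87  0.33  1.63 -0.    1.18 -0.25]
shares [1.3655 0.0202 0.1112] dr [ 0.0001  0.0002 -0.0053]
```

>>> {"op": "move_arm", "data": {
  "series": [
    {"translation":[0.2,0.02,0],"dr":[0,0,-0.005]},
    {"translation":[0.4,0.02,0],"dr":[0,0,-0.005]},
    {"translation":[0.6,0.02,0],"dr":[0,0,-0.005]},
    {"translation":[0.8,0.02,0],"dr":[0,0,-0.005]},
    {"translation":[1,0.02,0],"dr":[0,0,-0.005]},
    {"translation":[1,0.02,0],"dr":[0,0,-0.005]}
  ]
}}

```text
time: 2.65
position: [0.5231, -0.1453, 0.2278]
tool_rot: [-2.789, -1.446, -0.002]
contact_force: [0.4, -0.5, 0.0]
grip_width: 0.0003
grasp_force: 0.0
```

>>> {"op": "move_arm", "data": {
  "series": [
    {"translation":[0.18,0,0.1],"dr":[0,0,0]},
    {"translation":[0.365,0,0.25],"dr":[0,0,0]},
    {"translation":[0.365,0,0.4],"dr":[0,0,0]},
    {"translation":[0.365,0,0.4],"dr":[0,0,0]},
    {"translation":[0.365,0,0.4],"dr":[0,0,0]}
  ]
}}

```text
time: 3.15
position: [0.5728, -0.0753, 0.128]
tool_rot: [-2.791, -1.44, 0.002]
contact_force: [0.9, -0.6, 0.3]
grip_width: 0.0006
grasp_force: 0.0
```

```bash
python3 -c "
from h import *
go(jw(0,.018,.075))
s=snapshot('side');a=s['color'][130:270,270:430]
cv2.imwrite('pics/c2.png',cv2.resize(a,None,fx=4,fy=4,interpolation=cv2.INTER_CUBIC)[...,::-1])"
```

```text
t 3.15 pos [ 0.5728 -0.0753  0.128 ] jig xy [-0.0011  0.0178] F [ 0.9 -0.6  0.3] w 0.0006438006090914315 q [-0.23  0.54  1.58 -0.    1.02  0.38]
shares [0.0011 0.0047 0.2121] dr [-0.001   0.0006 -0.0001]
```

View pics/c2.png

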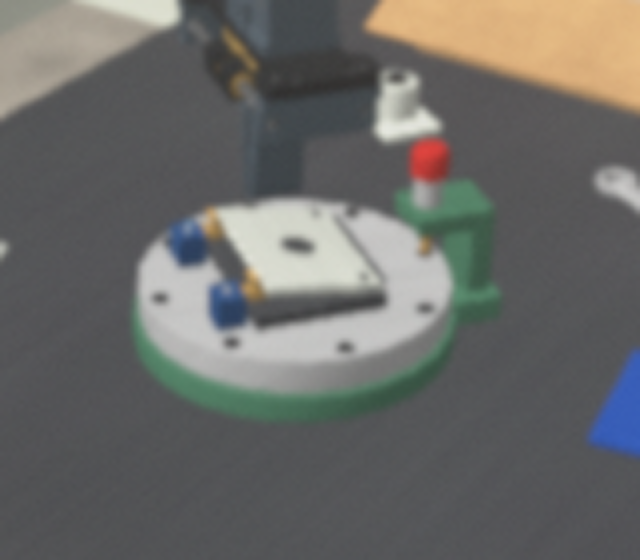

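```bash
python3 -c "
from h import *
s=snapshot('side');p=sensors.read_state()['position']
for q in (p-[0,0,.014],jw(0,.026,.0735),jw(0,0,.115),jw(0,-.095,.116)): print(q,(proj(s,q)[0]-[270,130])*4)
P=cloud(s);print(P[130+182//4,270+275//4],P[130+120//4,270+275//4],P[130+245//4,270+230//4])
save(s,'s3.png')"
```

```text
[ 0.57390862 -0.07561059  0.11582341] [268.17166375 186.9527705 ]
[ 0.57846456 -0.06920899  0.0735    ] [256.28183598 244.91293943]
[ 0.5634 -0.0904  0.115 ] [294.1818097  183.86494833]
[ 0.50835641 -0.1678287   0.116     ] [427.37553323 161.11195934]
[ 0.5671418  -0.07004954  0.12552782] [ 0.52426683 -0.00660399  0.20712944] [ 0.61430904 -0.08683594  0.05379464]
```

View pics/s3.png

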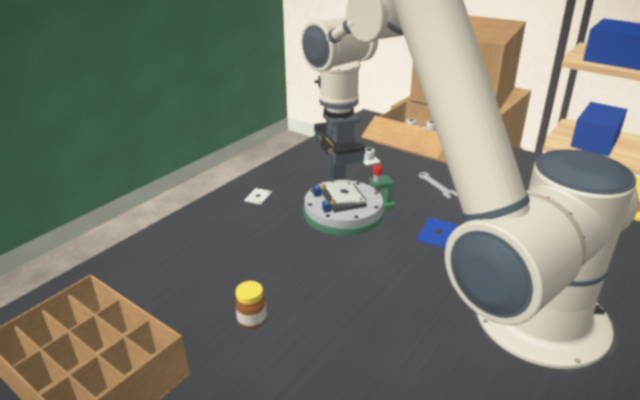

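The picture shows the closed fingertips over the raised edge, as projected, with the tip at full-image pixel (337,177). Pressing down now.

>>> {"op": "move_arm", "data": {
  "series": [
    {"translation":[0,0.005,0.06],"dr":[0,0,0]},
    {"translation":[0,0.005,0.11],"dr":[0,0,0]},
    {"translation":[0,0.005,0.14],"dr":[0,0,0]},
    {"translation":[0,0.005,0.155],"dr":[0,0,0]},
    {"translation":[0,0.005,0.165],"dr":[0,0,0]},
    {"translation":[0,0.005,0.175],"dr":[0,0,0]},
    {"translation":[0,0.005,0.185],"dr":[0,0,0]},
    {"translation":[0,0.005,0.195],"dr":[0,0,0]}
  ]
}}

```text
time: 4.05
position: [0.5748, -0.0746, 0.0794]
tool_rot: [2.791, 1.442, 0.001]
contact_force: [0.3, 1.7, 3.2]
grip_width: 0.0006
grasp_force: 1.6
```

>>> {"op": "move_arm", "data": {
  "series": [
    {"translation":[0,0,0.008],"dr":[0,0,0]},
    {"translation":[0,0,0.014],"dr":[0,0,0]},
    {"translation":[0,0,0.018],"dr":[0,0,0]},
    {"translation":[0,0,0.02],"dr":[0,0,0]},
    {"translation":[0,0,0.02],"dr":[0,0,0]}
  ]
}}

```text
time: 4.55
position: [0.5743, -0.0747, 0.0752]
tool_rot: [2.791, 1.442, 0.0]
contact_force: [-6.0, 1.4, 25.0]
grip_width: 0.0003
grasp_force: 12.0
```

>>> {"op": "move_arm", "data": {
  "series": [
    {"translation":[0,0,-0.04],"dr":[0,0,0]},
    {"translation":[0,0,-0.2],"dr":[0,0,0]},
    {"translation":[0,0,-0.4],"dr":[0,0,0]},
    {"translation":[0,0,-0.5],"dr":[0,0,0]},
    {"translation":[-0.15,0,-0.5],"dr":[0,0,0]},
    {"translation":[-0.3,0,-0.5],"dr":[0,0,0]},
    {"translation":[-0.452,0,-0.5],"dr":[0,0,0]},
    {"translation":[-0.452,0,-0.5],"dr":[0,0,0]}
  ],
  "gripper": 1
}}

```text
time: 5.35
position: [0.5067, -0.1696, 0.1993]
tool_rot: [2.793, 1.438, -0.002]
contact_force: [-0.3, -0.6, 0.4]
grip_width: 0.0006
grasp_force: 0.0
```

```bash
python3 -c "
from h import *
go(jw(0,-.095,.121))
s=snapshot('side');a=s['color'][130:270,270:430]
cv2.imwrite('pics/c4.png',cv2.resize(a,None,fx=4,fy=4,interpolation=cv2.INTER_CUBIC)[...,::-1])
for c in('side','top'):
  s=snapshot(c);P=cloud(s)
  for d in models.trace('blank_mid',c):
    m=cv2.erode(d['pixels'].astype(np.uint8),np.ones((3,3)))>0;q=P[m&(s['depth']>0)];u=np.median(q,0)
    if u[2]>.03:
        q=q[np.abs(q[:,2]-u[2])<.012];A=np.c_[(q[:,:2]-ORG)@M,np.ones(len(q))];print(c,len(q),u,'plane',np.linalg.lstsq(A,q[:,2],rcond=None)[0])
s=snapshot('side')
for d in models.find_in('knob','side'): print(d)
"
```

```text
t 5.35 pos [ 0.5067 -0.1696  0.1993] jig xy [-0.0004 -0.0974] F [-0.3 -0.6  0.4] w 0.0005539991043637718 q [-0.43  0.4   1.61 -0.    1.14  0.19]
shares [0.0099 0.0016 0.3133] dr [-0.0003  0.0007 -0.0012]
side 481 [ 0.55966079 -0.09062804  0.06136328] plane [-0.00081937  0.003452    0.06138341]
top 887 [ 0.56383078 -0.08379224  0.06048234] plane [-0.00041887  0.00504875  0.06039421]
{'point': [0.5075, -0.1652, 0.1186], 'conf': 0.69}
```

View pics/c4.png

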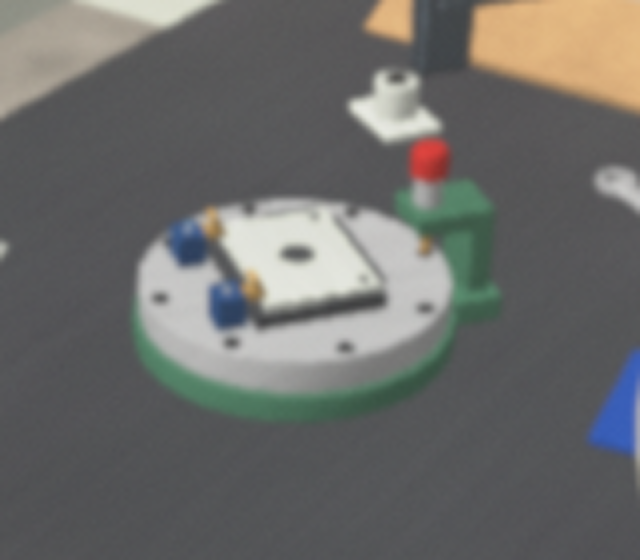

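Blank is level (slope about 0.004) and both brass noses lie over its edge, at crop (212,222) and (253,285). Now the knob.

>>> {"op": "move_arm", "data": {
  "series": [
    {"translation":[0.01,0,0],"dr":[0,0,0]},
    {"translation":[0.01,0,0],"dr":[0,0,0]},
    {"translation":[0.01,0,0],"dr":[0,0,0]},
    {"translation":[0.01,0,0],"dr":[0,0,0]},
    {"translation":[0.01,0,0],"dr":[0,0,0]},
    {"translation":[0.01,0,0],"dr":[0,0,0]},
    {"translation":[0.01,0,0],"dr":[0,0,0]},
    {"translation":[0.01,0,0],"dr":[0,0,0]},
    {"translation":[0.01,0,0],"dr":[0,0,0]}
  ],
  "gripper": -1
}}

```text
time: 6.6
position: [0.5104, -0.1648, 0.1992]
tool_rot: [-2.791, -1.442, -0.0]
contact_force: [-0.4, 0.3, 0.3]
grip_width: 0.0696
grasp_force: 0.0
```

```bash
python3 -c "
from h import *
go(jw(0,-.095,.111))"
```

```text
t 6.6 pos [ 0.5104 -0.1648  0.1992] jig xy [-0.0001 -0.0913] F [-0.4  0.3  0.3] w 0.06955517860264297 q [-0.42  0.4   1.6   0.    1.14  0.19]
shares [-1.470e-02  3.000e-04  3.527e-01] dr [-0.     -0.      0.0005]
```

>>> {"op": "move_arm", "data": {
  "series": [
    {"translation":[-0.0147,0,0.05],"dr":[0,0,0]},
    {"translation":[-0.0147,0,0.15],"dr":[0,0,0]},
    {"translation":[-0.0147,0,0.25],"dr":[0,0,0]},
    {"translation":[-0.0147,0,0.32],"dr":[0,0,0]},
    {"translation":[-0.0147,0,0.353],"dr":[0,0,0]},
    {"translation":[-0.0147,0,0.353],"dr":[0,0,0]},
    {"translation":[-0.0147,0,0.353],"dr":[0,0,0]}
  ]
}}

```text
time: 7.3
position: [0.5087, -0.168, 0.1116]
tool_rot: [2.791, 1.442, 0.001]
contact_force: [0.1, -0.3, 0.1]
grip_width: 0.0912
grasp_force: 0.0
```

>>> {"op": "move_arm", "data": {
  "series": [
    {"translation":[0,0,0],"dr":[0,0,0]},
    {"translation":[0,0,0],"dr":[0,0,0]},
    {"translation":[0,0,0],"dr":[0,0,0]},
    {"translation":[0,0,0],"dr":[0,0,0]},
    {"translation":[0,0,0],"dr":[0,0,0]},
    {"translation":[0,0,0],"dr":[0,0,0]},
    {"translation":[0,0,0],"dr":[0,0,0]},
    {"translation":[0,0,0],"dr":[0,0,0]},
    {"translation":[0,0,0],"dr":[0,0,0]},
    {"translation":[0,0,0],"dr":[0,0,0]}
  ],
  "gripper": 1
}}

```text
time: 8.3
position: [0.5095, -0.1686, 0.1111]
tool_rot: [2.789, 1.441, 0.002]
contact_force: [6.9, -5.8, -7.0]
grip_width: 0.0249
grasp_force: 30.0
```

>>> {"op": "move_arm", "data": {
  "series": [
    {"translation":[0,0.004,-0.015],"dr":[0,0,0]},
    {"translation":[0,0.004,-0.03],"dr":[0,0,0]},
    {"translation":[0,0.004,-0.045],"dr":[0,0,0]},
    {"translation":[0,0.004,-0.06],"dr":[0,0,0]},
    {"translation":[0,0.004,-0.072],"dr":[0,0,0]},
    {"translation":[0,0.004,-0.078],"dr":[0,0,0]},
    {"translation":[0,0.004,-0.08],"dr":[0,0,0]},
    {"translation":[0,0.004,-0.08],"dr":[0,0,0]}
  ],
  "gripper": 1
}}

```text
time: 9.1
position: [0.5096, -0.1687, 0.1308]
tool_rot: [2.791, 1.442, 0.001]
contact_force: [5.7, -3.5, -11.2]
grip_width: 0.025
grasp_force: 30.0
```

>>> {"op": "move_arm", "data": {
  "series": [
    {"translation":[0,0,-0.002],"dr":[0,0,0]},
    {"translation":[0,0,-0.003],"dr":[0,0,0]},
    {"translation":[0,0,-0.003],"dr":[0,0,0]},
    {"translation":[0,0,-0.003],"dr":[0,0,0]}
  ]
}}

```text
time: 9.5
position: [0.5096, -0.1686, 0.1311]
tool_rot: [2.791, 1.442, 0.0]
contact_force: [7.9, -4.4, -17.7]
grip_width: 0.0248
grasp_force: 30.0
```

```bash
python3 -c "
from h import *
go(jw(0,-.095,.131))
s=snapshot('side');a=s['color'][130:270,270:430];P=cloud(s)
cv2.imwrite('pics/c5.png',cv2.resize(a,None,fx=4,fy=4,interpolation=cv2.INTER_CUBIC)[...,::-1])
for d in models.find_in('knob','side'): print(d)
hsv=cv2.cvtColor(s['color'],cv2.COLOR_RGB2HSV);r=((hsv[...,0]<8)|(hsv[...,0]>172))&(hsv[...,1]>140)
r[:,:360]=0;r[:,390:]=0;print(np.argwhere(r).min(0),np.argwhere(r).max(0))
print(proj(s,jw(0,-.095,.136))[0],proj(s,jw(0,-.095,.116))[0])
for d in models.trace('blank_mid','side'):
    q=P[d['pixels']];u=np.median(q,0)
    if u[2]>.03: q=q[np.abs(q[:,2]-u[2])<.012];print(u,np.linalg.lstsq(np.c_[(q[:,:2]-ORG)@M,np.ones(len(q))],q[:,2],rcond=None)[0])
"
```

```text
t 9.5 pos [ 0.5096 -0.1686  0.1311] jig xy [ 0.0014 -0.095 ] F [  7.9  -4.4 -17.7] w 0.02480407391568539 q [-0.43  0.49  1.68 -0.    0.97  0.19]
shares [-0.0001 -0.0058  0.0005] dr [ 0.0004 -0.      0.0005]
[163 372] [165 373]
[377.21995866 163.60848144] [376.84388331 170.27798983]
[ 0.55944834 -0.09215416  0.06126711] [ 0.00060063 -0.00148671  0.06114854]
[ 0.51522999 -0.05452408  0.04464119] [0.018593   0.00141083 0.04571995]
```

View pics/c5.png

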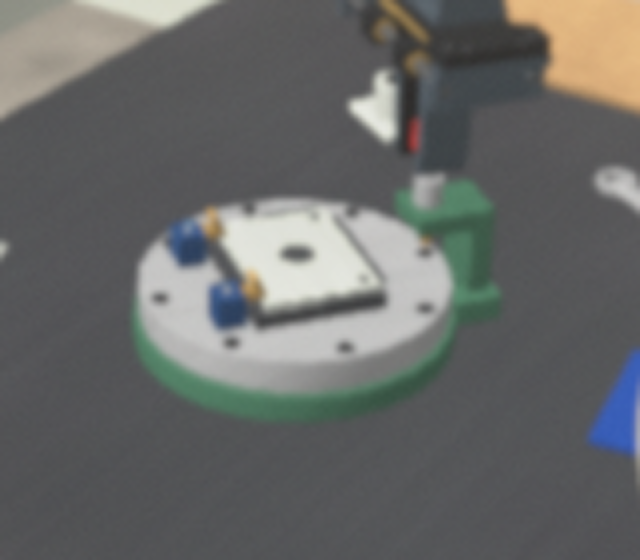

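The picture shows the knob between the fingers, raised about 27 crop pixels (20 mm). The brass pin at crop (425,243) is clear of the hole, and the blank is still level under the clips. Force rose to 17.7 N against the spring's 11 N, so the plunger is at its stop.

```bash
python3 -c "
from station import job
print(job.hand_in())"
```

```text
the job is handed in; nothing more can be done
None
```

The job is handed in: the blank is level under both clips, and the gripper is holding the red knob with the plunger fully back at its stop; I went nowhere near the spanner, jar or casting.

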